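# Load a bonding-wire spool onto the feed spindle until it clicks

### The job

Take the full spool of gold bonding wire out of its blue cradle and slide it onto the spindle of the wire feed stand, pushing it gently past the sprung ball until it clicks and the ball stands up again in front of it, then let go. Feel your way: the push must not strain the spindle (stay below about 20 N). Leave the empty spool and everything else on the bench where it is.

Things in the scene. Friction and masses are not known exactly. Their poses are not given: they have to be found in the camera images.
- spool_centre (a point): Centre of the full spool: pale aluminium, two flanges 46 mm across, 24 mm wide overall, groove filled with gold wire; about 80 g. x axis = its axis, level. It stands on its rims in a blue cradle, this centre 32 mm above the table, both sides free for a grip across the diameter. Bore 15.5 mm, right through, 2 mm chamfer at each end; both ends alike.
- cradle_full: Blue cradle that holds the full spool at the start, 34 x 40 mm, 20 mm high, fixed to the table; origin under its middle, x axis along the spool's axis.
- empty_spool: Empty spool, to be left alone: same size as the full one, its bare pale core showing, standing in a second blue cradle. Origin at its centre, x axis = its axis.
- spindle_root (a point): Where the spindle's axis leaves the front face of the upright, 80 mm above the table. The spindle, a level steel rod 14.1 mm across with a round nose, runs from here along -x of this point, towards the robot; the spool goes on along +x. It is clamped fore or aft at a setting that is not measured: its nose ends 66 to 102 mm in front of this point.
- feed_stand: Wire feed stand, fixed. Origin at table height below spindle_root, same axes. Grey foot 96 x 74 mm, upright 44 mm wide, 99 mm high. On the spindle: a brass detent ball stands out 3 mm on top, 20 mm behind the nose's end; a sprung backing plate, 30 mm across, has its face 45 mm behind it. Spool clicked home: its centre is 32 to 35 mm behind the nose's end.
- plate_rest (a point): Point on the stand, on the spindle's axis 39 mm in front of the upright: the backing plate's face lies within 18 mm of it. Pushing the spool's edge over the ball takes 2 to 8 N, then it slides easily (1 to 3 N) to the plate. 1 to 2 mm on, the ball springs up behind the spool. Pushed further, the plate gives 3 mm in all, at 3.3 N per mm, then stops hard.
- eyepiece (a point): Nearest end of the eyepieces of the microscope that stands left of the work. From here they and the microscope's body reach back (+x) and left, and 40 mm to the right of this point, 0.2 to 0.42 m above the table: hand and arm must pass in front of or to the right of them.
- tweezers_black: Black tweezers, 110 mm long, 11 mm high or less; a bystander to be left alone. Origin under its middle.
- hex_driver: Driver with a red handle, 132 mm long, 11 mm high or less; a bystander to be left alone. Origin under its middle.
Mind the look-alikes: they are no part of the job. What is shaped like the part that bears spool_centre but purple or turquoise is not meant.

How it is judged:
By the outcome, as a careful person would: the job done as asked, in the order asked, and still so for the second after the job is handed in, with the robot touching nothing.
It also fails if it takes over 51 s, if anything falls off the work surface, if the arm or the gripper's body presses on something with over 40 N, if the wrist force passes 120 N, or if a joint passes its speed limit or range.

### The arm

A 6-joint arm with a two-finger parallel gripper is mounted at the origin on a cart in front of the work surface, level with it; the furniture and walls round the work are solid. World frame = base frame: x ahead of the robot, y to its left, z up, the work surface at z = 0. Lengths are in mm, angles in rad, forces in N, time in s.
With the tool pointing down it reaches from about 350 to 975 mm from the base axis. Payload 7.1 kg.
Tool frame: the origin (TCP) lies on the front face of the gripper's body, between the roots of the fingers; the fingertips stand 80 mm ahead of it and the grasp point (between the pads) lies 61 mm ahead of it (env.tips_ahead is the distance from the TCP to the fingertips, in mm); z points along the fingers, y is the line along which they close (so a half turn about z gives the same grasp; the last joint's range is limited). The gripper opens to 88 mm and grips with 3 to 60 N. Pads are 20 mm wide; open, the fingers measure 115 mm over their backs; the gripper's body (75 mm by 178 mm) begins 61 mm behind the grasp point.
Start: joints at [1.086, 0.423, 1.63, -0, 1.089, -0.019], TCP at [280.679, 558.413, 302.675] pointing down, gripper open.
Joint ranges: [-3, 3], [-0.9, 2.11], [0.09, 2.58], [-1.31, 4.45], [0.11, 2.69], [-2.54, 2.54]. Speed limits (rad/s): [2.39, 2.39, 3.01, 3.14, 3.14, 3.14].

### API

Orientations are given as a unit quaternion [x, y, z, w].
In Python, from station import env, set_gripper, viewer, workorder gives the robot as it stands. Calls block until the motion is done:
- env.reach(position, orientation): joint-space move of the TCP to a pose.
- env.move_l(position, rot=None, rate=150, f_stop=None): straight line of the TCP; rot=None keeps the orientation; rate is the mean speed in mm/s. With f_stop (N) it stops when the force on the tool has changed by that much, and returns True; else False.
- env.move_joints(angles): joint-space move.
- set_gripper(opening): finger opening in mm; the grip force is fixed at half the most; returns when the fingers have stopped.
- env.hold(seconds).
- env.ik(position, orientation): joint angles nearest the present ones, or None.
- env.read_state(): the state.
- viewer.camera(name): name is "scene" or "top" or "wrist"; returns the picture (480x640x3 uint8, blue, green, red); there is no depth.
- viewer.camera_params(name): a dict with "fx", "fy", "cx", "cy" (pixels), "pose" (4x4, takes a point from camera to world coordinates); the wrist camera has in their place "tool_from_camera" (4x4, takes a point from camera to tool coordinates, whose origin is the TCP and whose axes are the flange's). Camera axes: x right, y up, looking along -z (the intrinsics and any distortion apply to the point x, -y, -z); pixel columns grow to the right and rows downward; lengths in mm; the calibration is good to about 2 mm. A picture is of the moment at which its call begins: read the wrist's pose just before it. camera_params takes no time and is no camera call.
A pose or a line that the arm cannot do raises env.IKError and nothing moves.
- workorder.sign_off(): hands the job in; it is judged then, once.
The state is a dict: "time_s": time; "qpos": joint angles; "dq": joint speeds; "tau": joint torques, N m; "tool_pos": TCP position; "orientation": TCP orientation; "force": force on the tool from outside, world axes, zero at the start; "wrist_torque": the same for the moment, N m; "width": finger opening in mm; "grip_force": force on a finger pad.
Only numpy, scipy, OpenCV 4.12 (cv2) and the standard library are available. Lean on these libraries where they do the work, as an engineer would, in place of code of your own. Each camera call takes 0.05 s, during which the arm holds its last target. There are 200 camera calls.

## Working session

There is one attempt and no reset: what is moved stays moved. The work goes in short steps, each a Python script; the robot and the scene stay as the last script left them, time stands still between calls to the robot, and variables do not carry over. Pictures are saved under pics/ and viewed, at most 10 in all, crops included, and the job is handed in when it is done.

```bash
mkdir -p pics; ls
python3 - <<'E'
from station import env, set_gripper, viewer, workorder
import cv2,numpy as np
for n in("scene","top"):
    im=viewer.camera(n); cv2.imwrite(f"pics/{n}0.png",im)
    p=viewer.camera_params(n); print(n,{k:np.round(v,3).tolist() if not isinstance(v,str) else v for k,v in p.items()})
p=viewer.camera_params("wrist"); print({k:np.round(v,3).tolist() for k,v in p.items()})
s=env.read_state(); print(s)
E
```

```text
pics
scene {'fx': 615.496, 'fy': 615.496, 'cx': 322.606, 'cy': 246.411, 'pose': [[0.166, 0.807, -0.566, -81.729], [-0.986, 0.125, -0.11, -297.624], [-0.018, 0.577, 0.817, 1071.36], [0.0, 0.0, 0.0, 1.0]]}
top {'fx': 526.515, 'fy': 526.515, 'cx': 317.421, 'cy': 237.797, 'pose': [[-0.012, 0.981, -0.195, 369.388], [-1.0, -0.012, -0.003, -201.508], [-0.005, 0.195, 0.981, 1043.558], [0.0, 0.0, 0.0, 1.0]]}
{'fx': 397.295, 'fy': 397.295, 'cx': 317.92, 'cy': 237.726, 'tool_from_camera': [[0.001, 0.952, 0.306, 84.887], [1.0, -0.001, 0.001, -0.086], [0.001, 0.306, -0.952, -82.947], [0.0, 0.0, 0.0, 1.0]]}
{'time_s': 0.1, 'qpos': array([ 1.08598228e+00,  4.23748949e-01,  1.63059867e+00, -3.84760973e-05,
        1.08859820e+00, -1.90130534e-02]), 'dq': array([ 0.00012315, -0.00080202, -0.00397118, -0.0003048 , -0.00076385,
       -0.00029425]), 'tau': array([-1.27185940e-04, -5.45611382e+01, -2.74325877e+01,  6.45252387e-02,
        1.87390664e-02, -1.49131148e-05]), 'tool_pos': array([280.52229501, 558.07525299, 301.99487291]), 'orientation': array([ 2.30791931e-01,  9.73002891e-01, -6.59475916e-04, -1.52142973e-04]), 'force': array([ 0.46149805, -0.71125309, -0.4274296 ]), 'wrist_torque': array([-0.01803316,  0.02255221, -0.00112473]), 'grip_force': 0.0, 'width': 87.79889619321945}
```

View pics/scene0.png

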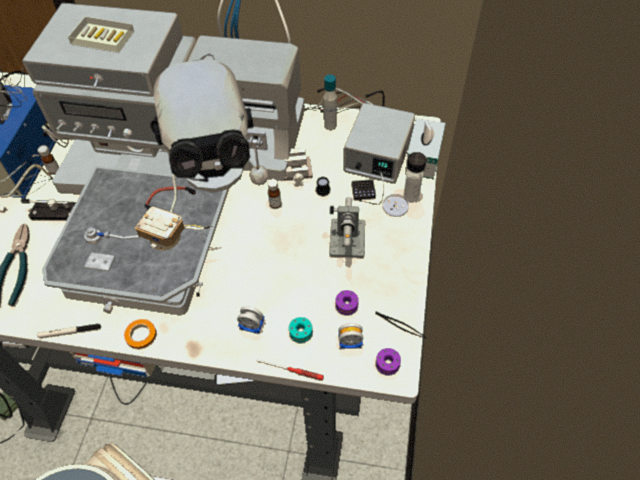

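View pics/top0.png

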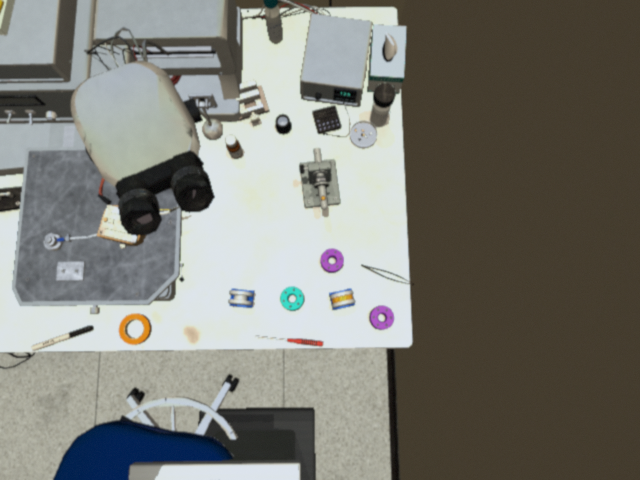

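The gold spool candidates are:
- gold-filled spool in a blue cradle: scene (350,335), top (342,298)
- empty spool: scene (251,319), top (241,298)
- turquoise: scene (300,329), top (292,298)
- purple: scene (346,302) and (388,360), top (332,260) and (381,318)

By the description I choose the one at top (342,298), and check it in a close crop. The stand is at top (320,185), with the spindle pointing towards the robot.

```bash
cat > h.py <<'E'
from station import env, set_gripper, viewer, workorder
import cv2,numpy as np
from scipy.spatial.transform import Rotation as R
def tool_T():
    s=env.read_state(); T=np.eye(4); T[:3,:3]=R.from_quat(s["orientation"]).as_matrix(); T[:3,3]=s["tool_pos"]; return T
def ray(p,pose,u,v):
    d=np.array([(u-p["cx"])/p["fx"],-(v-p["cy"])/p["fy"],-1.]); d=pose[:3,:3]@d
    return pose[:3,3],d/np.linalg.norm(d)
def onz(p,pose,u,v,z):
    o,d=ray(p,pose,u,v); return o+d*(z-o[2])/d[2]
def tri(rays):
    A=sum(np.eye(3)-np.outer(d,d) for o,d in rays); b=sum((np.eye(3)-np.outer(d,d))@o for o,d in rays)
    x=np.linalg.solve(A,b); return x,[np.linalg.norm((np.eye(3)-np.outer(d,d))@(x-o)) for o,d in rays]
def down(yaw):  # tool z down, tool y (closing line) at world angle yaw
    y=np.array([np.cos(yaw),np.sin(yaw),0]); z=np.array([0,0,-1.]); return R.from_matrix(np.c_[np.cross(y,z),y,z]).as_quat()
E
python3 - <<'E'
from h import *
T=cv2.imread("pics/top0.png");S=cv2.imread("pics/scene0.png")
def c(im,x,y,w,h): return cv2.resize(im[y:y+h,x:x+w],(400,300),interpolation=cv2.INTER_CUBIC)
m=np.vstack([np.hstack([c(T,280,140,80,60+20)[:300] if 0 else c(T,280,145,100,75),c(S,300,190,100,75)]),np.hstack([c(T,300,270,100,75),c(S,310,300,100,75)])])
cv2.imwrite("pics/m1.png",m)
for n,im in(("top",T),("scene",S)):
    p=viewer.camera_params(n);P=np.array(p["pose"])
    hsv=cv2.cvtColor(im,cv2.COLOR_BGR2HSV)
    for nm,lo,hi in(("blue",(100,110,50),(128,255,255)),("gold",(12,120,120),(28,255,255))):
        k=cv2.inRange(hsv,lo,hi); N,l,st,ce=cv2.connectedComponentsWithStats(k)
        for i in range(1,N):
            if st[i,4]>15 and 200<ce[i][0]<400 and 270<ce[i][1]<360: print(n,nm,st[i],ce[i].round(1),onz(p,P,*ce[i],10).round(),onz(p,P,*ce[i],50).round())
E
```

```text
top blue [248 297   5   5  21] [250.2 298.7] [455. -66.  10.] [452. -71.  50.]
top blue [231 304  21   3  33] [242.  305.2] [442. -50.  10.] [440. -56.  50.]
top blue [334 304  20   5  28] [343.1 306.1] [ 438. -247.   10.] [ 436. -245.   50.]
top gold [332 294  20   9  88] [341.6 298.1] [ 454. -244.   10.] [ 451. -243.   50.]
scene blue [239 317  25  16  94] [251.8 327.2] [444. -51.  10.] [424. -60.  50.]
scene blue [340 342  23   6  78] [350.7 345.3] [ 436. -245.   10.] [ 416. -247.   50.]
scene gold [340 327  22   7  86] [349.9 329.3] [ 469. -239.   10.] [ 449. -241.   50.]
```

View pics/m1.png

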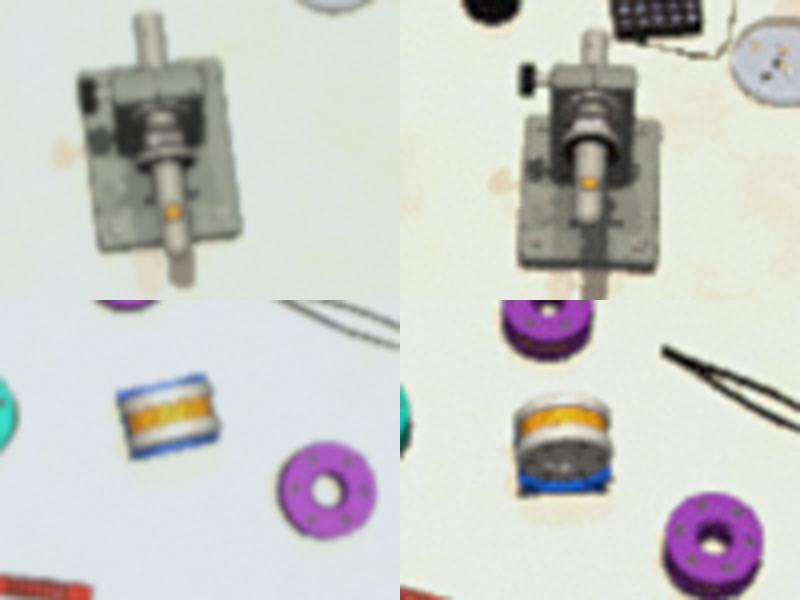

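The crops show:
- **Full spool:** gold groove, blue cradle, at top (342,299). Its axis is roughly along world x, tilted about 9°.
- **Spindle in the top view:** nose at (324,209), ball at (323,198), rear end at (317,149).
- **Spindle in the scene view:** nose at (348,245), ball at (347.5,236).

The eyepieces are the black rings at top (140,215) and (193,188), scene (185,162) and (235,150).

Run:
```python
from h import *
pt=viewer.camera_params("top");ps=viewer.camera_params("scene");Pt=np.array(pt["pose"]);Ps=np.array(ps["pose"])
for nm,a,b in(("eyeL",(140,215),(185,162)),("eyeR",(193,188),(235,150)),("nose",(324,208.5),(348,245)),("ball",(323.2,197.8),(347.5,235.7)),("rear",(317,149),(348.5,198)),("spool",(342,299.3),(350,334))):
    print(nm,*[np.round(x,1) for x in tri([ray(pt,Pt,*a),ray(ps,Ps,*b)])],onz(pt,Pt,*a,80).round(1),onz(ps,Ps,*b,80).round(1))
print("cradle corners top view z20:",[onz(pt,Pt,300+u/4,270+(v-300)/4,20).round(1) for u,v in((118,392),(208,377),(218,440),(132,458))])
for q in ([450,-241,300],[330,-100,300],[330,100,300],[560,-210,300],[700,-230,141]): 
    for y in(-1.45,1.7): print(q,y,np.round(env.ik(q,down(y)),2) if env.ik(q,down(y)) is not None else None)
```

```text
eyeL [539.4  38.7 359.2] [1.1 1.1] [608.9 135.2  80. ] [783.  172.2  80. ]
eyeR [576.  -32.2 359.8] [0. 0.] [660.5  37.   80. ] [834.6  72.2  80. ]
nose [ 617.6 -212.3   78.3] [0.5 0.5] [ 617.  -211.9   80. ] [ 616.5 -212.9   80. ]
ball [ 636.9 -209.8   82.9] [0.8 0.8] [ 638.  -210.6   80. ] [ 638.9 -208.7   80. ]
rear [ 734.6 -198.5   81.8] [1.5 1.5] [ 735.6 -200.    80. ] [ 735.6 -196.9   80. ]
spool [ 449.6 -242.9   29.8] [1.5 1.5] [ 446.  -242.3   80. ] [ 423.7 -244.2   80. ]
cradle corners top view z20: [array([ 463.2, -220.8,   20. ]), array([ 470. , -264.6,   20. ]), array([ 439.5, -268.7,   20. ]), array([ 431.3, -227. ,   20. ])]
[450, -241, 300] -1.45 [-0.51  0.26  1.88 -0.    1.    0.94]
[450, -241, 300] 1.7 [-0.51  0.26  1.88 -0.    1.   -2.21]
[330, -100, 300] -1.45 [-0.33 -0.01  2.2  -0.    0.95  1.12]
[330, -100, 300] 1.7 [-0.33 -0.01  2.2  -0.    0.95 -2.03]
[330, 100, 300] -1.45 [ 0.26 -0.01  2.2  -0.    0.95  1.71]
[330, 100, 300] 1.7 [ 0.26 -0.01  2.2  -0.    0.95 -1.44]
[560, -210, 300] -1.45 [-0.38  0.39  1.69 -0.    1.06  1.07]
[560, -210, 300] 1.7 [-0.38  0.39  1.69 -0.    1.06 -2.08]
[700, -230, 141] -1.45 [-0.33  0.77  1.43 -0.    0.94  1.12]
[700, -230, 141] 1.7 [-0.33  0.77  1.43 -0.    0.94 -2.03]
```

Run:
```python
from h import *
q0=env.read_state()["qpos"]
env.reach([330,40,300],down(-1.41))
env.reach([500,-240,250],down(-1.45))
def snap(f):
    T=tool_T(); im=viewer.camera("wrist"); cv2.imwrite(f"pics/{f}.png",im); np.save(f"pics/{f}.npy",T); print(f,T[:3,3].round(1))
env.reach([650,-205,255],down(-1.454)); env.hold(.3); snap("st1")
env.reach([450,-243,220],down(-1.407)); env.hold(.3); snap("sp1")
print(env.read_state()["time_s"])
m=np.hstack([cv2.imread("pics/st1.png"),cv2.imread("pics/sp1.png")]); cv2.imwrite("pics/m2.png",np.hstack([m[60:460,120:520],m[60:460,760:1160]]))
```

```text
st1 [ 649.  -205.6  255.3]
sp1 [ 450.9 -242.9  220. ]
5.45
```

View pics/m2.png

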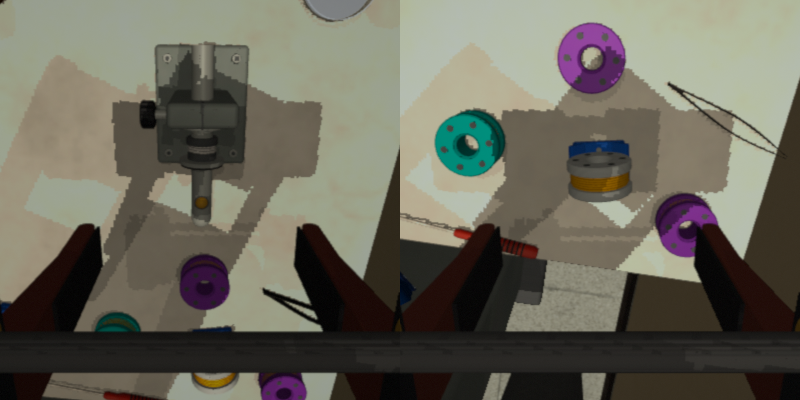

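The left half (stand) shows the ball at full-frame (322,262), the nose end at (322,283) and the rod edges nearly vertical. The right half (spool) shows gold at about (320,244), flanges level and fingers clear on both sides.

Run:
```python
from h import *
p=viewer.camera_params("wrist");C=np.array(p["tool_from_camera"])
def ang(v): return np.degrees(np.arctan2(v[1],v[0]))
for f in("st1","sp1"):
    im=cv2.imread(f"pics/{f}.png");P=np.load(f"pics/{f}.npy")@C
    hsv=cv2.cvtColor(im,cv2.COLOR_BGR2HSV); k=cv2.inRange(hsv,(10,110,60),(30,255,255))
    g=cv2.cvtColor(im,cv2.COLOR_BGR2GRAY).astype(float)
    N,l,st,ce=cv2.connectedComponentsWithStats(k)
    for i in range(1,N):
        if st[i,4]>40 and 280<ce[i][0]<360 and ce[i][1]<300:
            print(f,st[i],ce[i].round(1),"z89",onz(p,P,*ce[i],89).round(1),"z52",onz(p,P,*ce[i],52).round(1))
            if f=="sp1":
                ys,xs=np.where(l==i); c=np.array([(xs[ys==y].min(),xs[ys==y].max(),y) for y in np.unique(ys)]);print(c.tolist())
                t=np.array([(x,ys[xs==x].mean()) for x in range(st[i,0]+6,st[i,0]+st[i,2]-6)])
    if f=="st1":
        for y in range(234,284,4): # rod edges from the horizontal gradient
            d=np.gradient(cv2.GaussianBlur(g,(3,3),0)[y]); r=d[300:345]; print(y,300+r.argmin(),300+r.argmax(),g[y,302:344:3].astype(int).tolist())
        print("col",g[268:296,322].astype(int).tolist())
        print("rear/collar rows"); 
    else:
        for y in (232,236,240,244,248,252): print(y,g[y,280:296:2].astype(int).tolist(),g[y,344:360:2].astype(int).tolist())
```

```text
st1 [316 257  11  11  94] [321.1 261.9] z89 [ 636.5 -209.5   89. ] z52 [ 622.2 -211.5   52. ]
234 311 324 [132, 110, 89, 67, 51, 57, 60, 60, 72, 62, 60, 67, 75, 77]
238 311 333 [145, 146, 146, 104, 51, 56, 60, 70, 72, 62, 61, 81, 81, 78]
242 311 332 [146, 145, 144, 109, 51, 57, 60, 70, 71, 62, 124, 157, 159, 159]
246 311 331 [156, 156, 158, 113, 51, 56, 75, 77, 73, 61, 131, 157, 160, 160]
250 311 331 [160, 160, 160, 113, 50, 57, 75, 77, 71, 61, 130, 159, 159, 159]
254 311 331 [160, 160, 160, 113, 51, 60, 76, 77, 71, 60, 137, 159, 158, 158]
258 311 331 [160, 160, 160, 113, 50, 46, 58, 58, 41, 48, 137, 157, 159, 158]
262 311 331 [160, 160, 161, 113, 38, 51, 61, 56, 46, 42, 136, 157, 159, 158]
266 311 331 [160, 160, 160, 113, 45, 41, 50, 48, 35, 46, 137, 158, 159, 158]
270 311 331 [158, 160, 160, 94, 50, 56, 57, 56, 55, 48, 147, 158, 157, 157]
274 311 331 [105, 104, 145, 100, 52, 57, 61, 59, 57, 57, 148, 159, 157, 157]
278 311 331 [104, 104, 103, 86, 88, 76, 77, 76, 71, 61, 154, 157, 157, 156]
282 324 329 [103, 102, 98, 92, 92, 114, 122, 120, 96, 126, 154, 153, 153, 152]
col [37, 45, 57
[... 285 characters left out ...]
235], [290, 348, 236], [290, 348, 237], [291, 348, 238], [291, 348, 239], [291, 348, 240], [291, 348, 241], [291, 347, 242], [291, 347, 243], [291, 346, 244], [292, 345, 245], [293, 344, 246], [294, 342, 247], [296, 340, 248], [297, 337, 249], [301, 333, 250], [306, 328, 251]]
232 [96, 96, 96, 95, 82, 67, 71, 74] [72, 62, 52, 86, 96, 96, 97, 98]
236 [95, 95, 95, 96, 95, 68, 56, 58] [59, 56, 50, 86, 95, 95, 95, 95]
240 [95, 94, 95, 95, 94, 73, 53, 59] [57, 54, 52, 73, 93, 93, 94, 94]
244 [95, 95, 95, 94, 74, 59, 55, 57] [57, 56, 60, 63, 84, 95, 96, 96]
248 [96, 96, 97, 97, 73, 64, 62, 61] [71, 73, 70, 65, 84, 96, 97, 96]
252 [97, 97, 97, 97, 81, 65, 69, 73] [76, 73, 69, 76, 98, 100, 114, 119]
```

Run:
```python
import cv2,numpy as np
a=cv2.imread("pics/st1.png")[195:295,270:370];b=cv2.imread("pics/sp1.png")[185:285,270:370]
cv2.imwrite("pics/m3.png",np.hstack([cv2.resize(x,(400,400),interpolation=0) for x in(a,b)]))
```

```text
(no output)
```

View pics/m3.png

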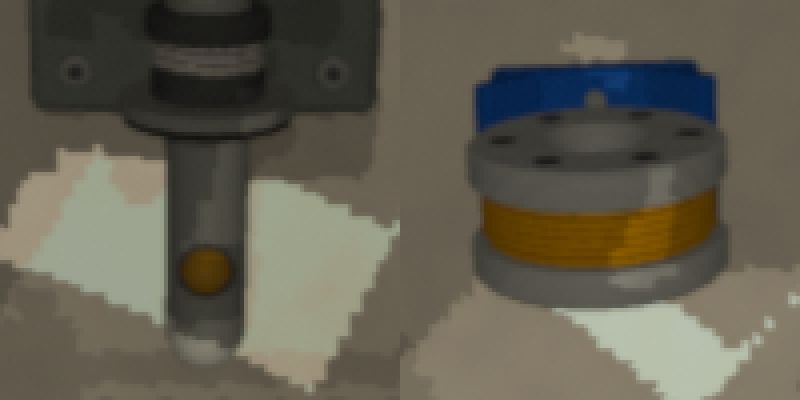

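The close crop confirms the full spool: pale flanges, gold wire and a blue cradle. The rod is vertical in the image, with its axis at column 321.4, the nose end at row 285.5, and the plate centred on the same column. Next is the grasp.

Run:
```python
from h import *
q=down(-1.40)
set_gripper(66)
env.reach([450,-244,150],q)
env.move_l([450,-244,93],q,rate=80,f_stop=8); env.hold(.2)
s=env.read_state();print(s["tool_pos"].round(1),s["force"].round(1),s["time_s"])
set_gripper(40); env.hold(.2)
s=env.read_state();print(s["tool_pos"].round(2),s["force"].round(1),s["width"],s["grip_force"],s["time_s"]); np.save("grasp.npy",s["tool_pos"])
x,y,_=s["tool_pos"]
env.move_l([x,y,200],q,rate=120)
a=np.radians(6.7); n=np.array([617,-212.0]); d=np.array([np.cos(a),np.sin(a)])
pre=n-50*d
env.move_l([*pre,200],down(-np.pi/2+a),rate=150); env.move_l([*pre,141],rate=100); env.hold(.4)
s=env.read_state();print(s["tool_pos"].round(2),s["force"].round(1),s["width"],s["grip_force"],s["time_s"])
T=tool_T(); im=viewer.camera("wrist"); cv2.imwrite("pics/pre.png",im); np.save("pics/pre.npy",T)
cv2.imwrite("pics/pre_c.png",cv2.resize(im[170:370,220:420],(600,600),interpolation=0))
```

```text
[ 450.3 -244.1   93.5] [ 0.3  0.3 -0.3] 7.45
[ 450.08 -244.08   93.11] [-0.3 -0.6  2.8] 45.52317772541596 29.78668699988475 8.1083
[ 567.47 -217.86  141.34] [ 0.7  0.  -0.8] 45.637912368318766 29.76191310255672 11.2417
```

View pics/pre_c.png

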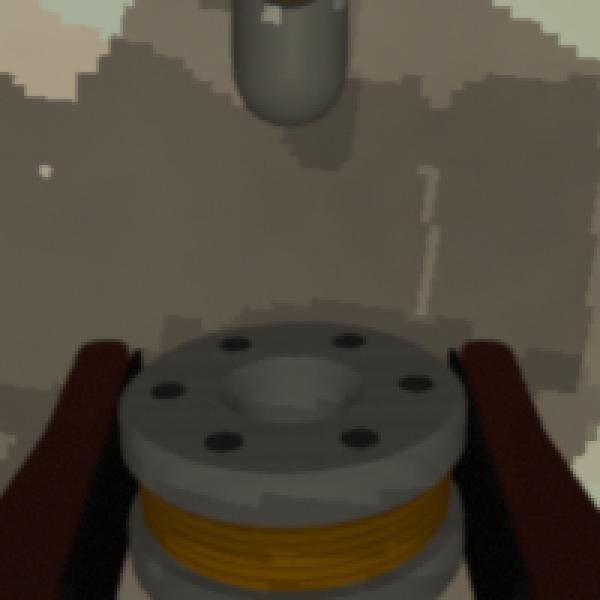

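The spool is held. The nose is at crop (290,125), full frame (316.7,211.7). The bore and flange centre is at about (317.5,300). They are aligned to about 0.3 mm laterally, so I advance along the axis by feel.

Run:
```python
from h import *
p=viewer.camera_params("wrist");C=np.array(p["tool_from_camera"]);P=np.load("pics/pre.npy")@C
nose=onz(p,P,316.7,211.7,80);print("nose",nose.round(1))
a=np.radians(6.7);d=np.array([np.cos(a),np.sin(a),0]);l=np.array([-d[1],d[0],0])
s=env.read_state();f0=s["force"];t0=s["tool_pos"];print("lateral of nose",(nose-t0)@l,"along",(nose-t0)@d)
gz=np.load("grasp.npy")[2]+48
base=np.array([*(t0+.3*l)[:2],gz]); np.save("ins.npy",np.array([base,d,f0,nose]))
al=(nose-t0)@d
def go(k,rate,fs):
    h=env.move_l(base+k*d,rate=rate,f_stop=fs); s=env.read_state(); f=s["force"]-f0
    print(round(k-al,1),"ctr",round((s["tool_pos"]-nose)@d,2),"F d,l,z",np.round([f@d,f@l,f[2]],1),"lat/z err",np.round([(s["tool_pos"]-base)@l,s["tool_pos"][2]-gz],2),h,round(s["time_s"],2)); return h
go(al-16,60,5)
for k in (-12,-9,-6,-3,0,2):
    if go(al+k,20,4): break
```

```text
nose [ 615.1 -211.9   80. ]
lateral of nose 0.3701166645382474 along 48.06465183063547
-16.0 ctr -16.1 F d,l,z [-0.2  0.2  0.2] lat/z err [ 0.21 -0.26] False 11.97
-12.0 ctr -11.97 F d,l,z [-0.6 -0.2  1.2] lat/z err [-0.03  0.04] False 12.32
-9.0 ctr -8.89 F d,l,z [ 0.2 -0.1  0.4] lat/z err [0.01 0.03] False 12.62
-6.0 ctr -5.85 F d,l,z [ 0.4 -0.3  0.8] lat/z err [-0.  0.] False 12.93
-3.0 ctr -2.84 F d,l,z [ 0.2 -1.   0.4] lat/z err [-0.01  0.02] False 13.22
0.0 ctr 0.15 F d,l,z [0.2 0.  0. ] lat/z err [0.   0.02] False 13.53
2.0 ctr 2.11 F d,l,z [ 0.7 -0.1 -0.1] lat/z err [-0.02  0.02] False 13.78
```

Run:
```python
from h import *
base,d,f0,nose=np.load("ins.npy");l=np.array([-d[1],d[0],0]);gz=base[2];al=(nose-base)@d
k=2;plate=0
while k<36.5:
    k+=1
    h=env.move_l(base+(al+k)*d,rate=12,f_stop=9); s=env.read_state(); f=s["force"]-f0
    print(k,"ctr",round((s["tool_pos"]-nose)@d,2),"F",np.round([f@d,f@l,f[2]],1),"err",np.round([(s["tool_pos"]-base)@l,s["tool_pos"][2]-gz],2),h,round(s["time_s"],2))
    if f@d<-8 or h or (k>22 and f@d<-4.5): break
```

```text
3 ctr 3.03 F [-0.6  0.2  0.5] err [ 0.01 -0.  ] False 14.03
4 ctr 4.06 F [ 0.5  0.8 -0.1] err [0.02 0.01] False 14.28
5 ctr 5.07 F [ 0.9 -0.2  0.9] err [-0.    0.01] False 14.53
6 ctr 6.0 F [-1.  -0.7  1.4] err [0.02 0.03] False 14.78
7 ctr 6.64 F [-2.8  0.5  3.4] err [ 0.04 -0.01] False 15.03
8 ctr 7.96 F [-3.9  0.6  3.5] err [0.01 0.1 ] False 15.28
9 ctr 9.57 F [-1.7  1.   4.3] err [-0.16  0.33] False 15.53
10 ctr 10.83 F [0.6 0.8 4.3] err [-0.12  0.37] False 15.78
11 ctr 11.51 F [ 0.6 -0.2  5.6] err [-0.09  0.24] False 16.02
12 ctr 12.22 F [ 1.  -0.2  4.9] err [-0.04  0.07] False 16.27
13 ctr 13.09 F [ 0.4 -0.4  4.4] err [0.01 0.01] False 16.52
14 ctr 14.05 F [-0.5  0.4  4.9] err [ 0.02 -0.02] False 16.77
15 ctr 15.12 F [0.2 0.7 5.6] err [0.03 0.02] False 17.02
16 ctr 16.16 F [-0.5  2.3  5. ] err [0.   0.04] False 17.27
17 ctr 17.14 F [-0.1  0.2  3.9] err [0.03 0.01] False 17.52
18 ctr 18.17 F [-0.   1.1  4.7] err [0.03 0.02] False 17.77
19 ctr 19.13 F [0.2 1.  4.7] err [-0.    0.01] False 18.02
20 ctr 20.18 F [1.1 1.1 4.6] err [0.   0.04] False 18.27
21 ctr 21.13 F [-0.5  0.5  5.
[... 210 characters left out ...]
25.13 F [0.3 1.  5.1] err [0.01 0.02] False 19.52
26 ctr 26.23 F [0.4 0.3 5.8] err [-0.02  0.06] False 19.77
27 ctr 27.14 F [0.1 0.6 4.7] err [0.   0.01] False 20.02
28 ctr 28.1 F [-0.5  1.3  4.8] err [0.03 0.01] False 20.27
29 ctr 29.15 F [0.2 0.2 4.9] err [0.01 0.03] False 20.52
30 ctr 30.38 F [1.3 0.8 5. ] err [-0.02  0.13] False 20.77
31 ctr 31.43 F [1.9 1.2 5.3] err [-0.05  0.13] False 21.02
32 ctr 32.45 F [3.6 0.9 3.9] err [-0.07  0.14] False 21.27
33 ctr 33.18 F [2.3 0.2 4.5] err [-0.1   0.04] False 21.52
34 ctr 33.81 F [0.6 0.7 4.9] err [-0.06 -0.06] False 21.77
35 ctr 34.54 F [-1.3 -0.5  4.8] err [-0.03 -0.19] False 22.02
36 ctr 35.01 F [-5.  -0.5  6. ] err [-0.03 -0.25] False 22.27
```

Run:
```python
from h import *
base,d,f0,nose=np.load("ins.npy");l=np.array([-d[1],d[0],0]);al=(nose-base)@d
k=36
def rep():
    s=env.read_state(); f=s["force"]-f0
    print(k,"ctr",round((s["tool_pos"]-nose)@d,2),"F",np.round([f@d,f@l,f[2]],1),round(s["time_s"],2)); return f@d
env.hold(.2); F=rep()
while k<38.5 and F>-8:
    k+=.5; h=env.move_l(base+(al+k)*d,rate=10,f_stop=6); F=rep()
    if h: break
env.hold(.1);rep()
ims=[viewer.camera(n) for n in("scene","top")]
cv2.imwrite("pics/cl.png",np.hstack([cv2.resize(ims[0][200:275,310:385],(400,400),interpolation=2),cv2.resize(ims[1][150:225,285:360],(400,400),interpolation=2)]))
```

```text
36 ctr 35.02 F [-2.9 -1.9  6.1] 22.48
36.5 ctr 35.16 F [-6.1 -0.5  7.2] 22.73
37.0 ctr 35.34 F [-6.8 -1.9  7.8] 22.98
37.5 ctr 35.55 F [-8.9 -0.8  8.9] 23.23
37.5 ctr 35.52 F [-7.8 -0.6  9.7] 23.32
```

View pics/cl.png

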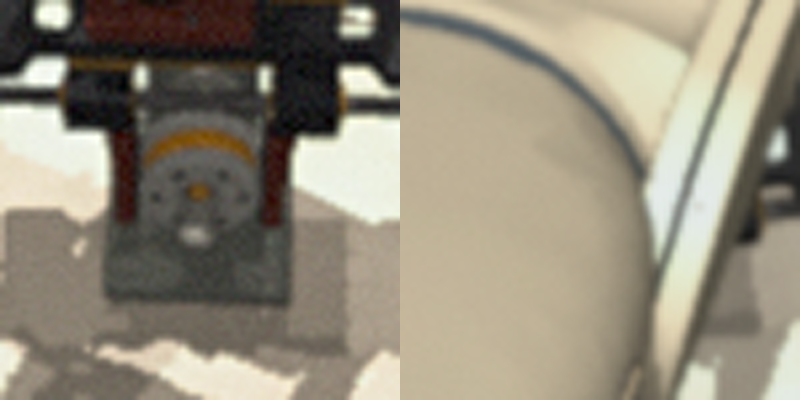

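The left image (scene) shows the brass ball standing clear in front of the spool's face at crop (200,190). The top view is blocked by the arm. Now I relax, release and retreat straight up.

Run:
```python
from h import *
base,d,f0,nose=np.load("ins.npy");al=(nose-base)@d
env.move_l(base+(al+36)*d,rate=10); env.hold(.1)
s=env.read_state();print((s["force"]-f0).round(1),((s["tool_pos"]-nose)@d).round(2))
set_gripper(75); env.hold(.2)
s=env.read_state();print((s["force"]-f0).round(1),s["tool_pos"].round(1),s["width"])
x,y,z=s["tool_pos"]
env.move_l([x,y,z+110],rate=80); 
env.move_l([x-150*d[0],y-150*d[1],z+130],rate=150); env.hold(.3)
ims=[viewer.camera("scene"),viewer.camera("top")];T=tool_T();w=viewer.camera("wrist");cv2.imwrite("pics/end_w.png",w)
print(T[:3,3].round(1),env.read_state()["time_s"]); cv2.imwrite("pics/end_s.png",ims[0])
c=lambda a:cv2.resize(a,(400,300),interpolation=2)
cv2.imwrite("pics/end.png",np.vstack([np.hstack([c(ims[0][195:270,295:395]),c(ims[1][145:220,270:370])]),np.hstack([c(w),c(ims[0][190:400,200:480])])]))
```

```text
[-4.3 -1.3  6.4] 34.92
[ 0.2 -0.5  1.3] [ 650.9 -207.8  141.1] 75.45508283667714
[ 502.  -225.2  271. ] 27.8083
```

View pics/end.png

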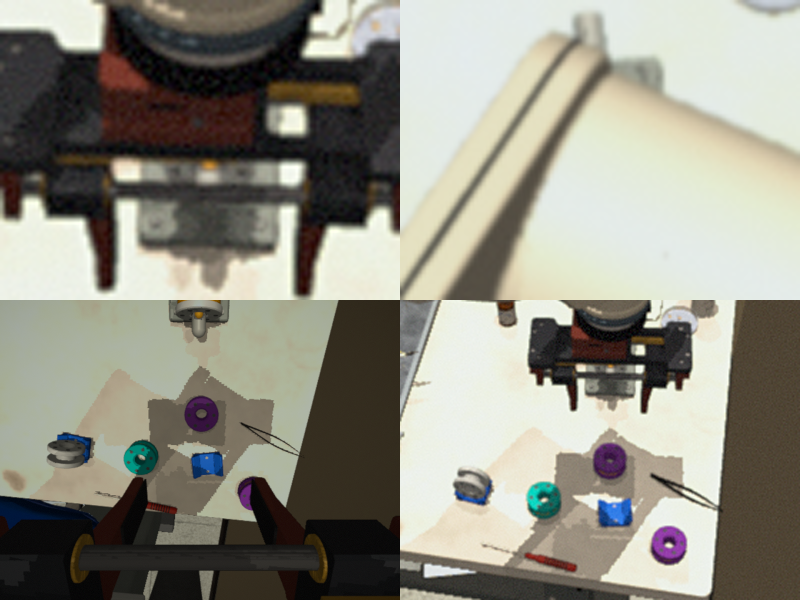

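The empty spool and the bystanders are undisturbed, and the full spool's cradle is empty. The stand sits at the edge of the wrist view at (200,315), so I take one closer look from above.

Run:
```python
from h import *
env.move_l([625,-209,260],rate=150); env.hold(.3)
T=tool_T();w=viewer.camera("wrist");P=T@np.array(viewer.camera_params("wrist")["tool_from_camera"])
cv2.imwrite("pics/fin.png",cv2.resize(w[150:290,250:390],(560,560),interpolation=2)); np.save("pics/fin.npy",P); print(env.read_state()["time_s"])
```

```text
29.1417
```

View pics/fin.png

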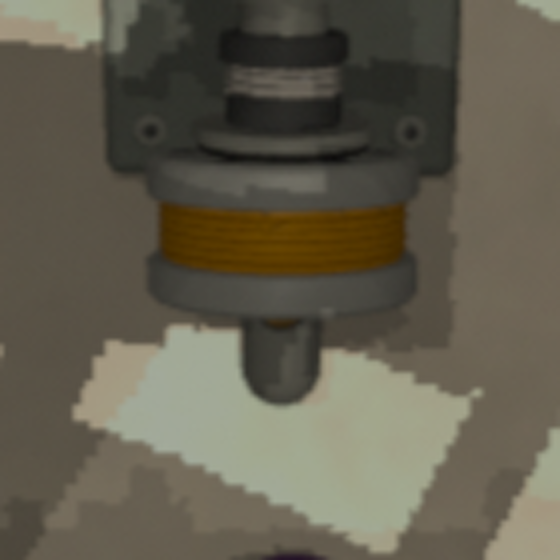

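The spool sits against the plate, and the ball's edge just shows below the front flange at crop (282,322). I clear the arm and take one last scene view.

Run:
```python
from h import *
env.move_l([480,-225,280],rate=200); env.reach([350,60,320],down(-1.41)); env.hold(.3)
a=viewer.camera("scene");b=viewer.camera("top")
c=lambda a:cv2.resize(a,(400,400),interpolation=2)
cv2.imwrite("pics/last.png",np.hstack([c(a[195:265,312:382]),c(b[145:215,285:355])])); print(env.read_state()["time_s"])
```

```text
31.625
```

View pics/last.png

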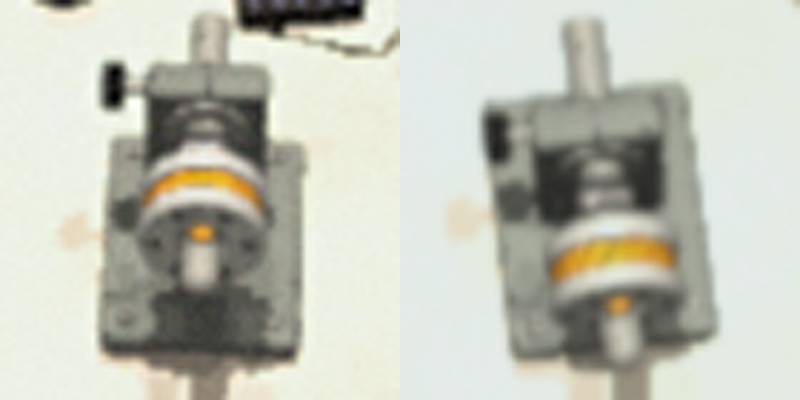

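The ball stands up in front of the spool in both views: scene crop (203,232), top crop (619,303). I hand the job in.

```bash
python3 -c "
from h import *
print(workorder.sign_off())"
```

```text
the job is handed in; nothing more can be done
None
```

The full gold spool is clicked home on the spindle with the ball up in front of it, the highest push I read was about 9 N, nothing else appears moved, and the job was handed in at about 32 s (no verdict came back).

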